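# Scrub out the leaning tumbler in the copy room

### The job

Take the bottle brush from its white pot and scrub the inside of the green tumbler with three full strokes: each time push down until the brush's springy tip gives against the bottom, then draw the tip back up close to the rim. Be gentle with the tumbler, leave the orange tumbler and everything else on the counter alone, and finally lower the brush back into its pot so that it stands there on the bottom, and let go.

Things in the scene. Friction and masses are not known exactly. Their poses are not given: they have to be found in the camera images.
- brush: bottle brush, 200 mm long, about 115 g, standing tip down in the pot at first. Origin: centre of the sprung tip's end when the tip is free; z runs up along the brush. White tip 32 mm in diameter, z 0 to 18 mm; rigid blue and white bristle head 52 mm in diameter, z 18 to 75 mm, edges tapered; 12 mm stem; blue square handle 20 x 20 mm, z 130 to 200 mm, faces square to the brush's x and y axes.
- brush_grip (a point): point on the brush's axis in the handle, at z = 172 mm of the brush, a good height to grip; axes as the brush's
- brush_end (a point): centre of the free end of the sprung tip (moves with the tip); axes as the brush's
- brush_tip (a joint): how far the sprung tip is pushed into the brush, in m: 0 free, 0.012 hard stop. It begins to give at 2.5 N and then takes 0.4 N per mm (3.7 N at 3 mm, 7.3 N at 12 mm, where it goes solid). A full push on the bottom is more than 3 mm.
- green_tumbler: green plastic tumbler with a steel band, fixed in a white stand, its axis leaning 30 degrees from vertical. Straight round cup 70 mm across, 130 mm long, wall 4 mm (bore 62 mm). Origin: centre of its underside; z runs along its axis and out of the mouth, whose rim plane is z = 130 mm. The mouth leans roughly towards the robot; highest edge 165 mm over the counter.
- green_mouth (a point): centre of the green tumbler's mouth, in the rim plane; axes as the tumbler's. This is the tumbler to scrub. Its flat steel inner bottom lies anywhere from 85 to 115 mm below this point along the axis, different each time and not reported: feel for it. It does not give under the forces allowed (under 25 N).
- orange_tumbler: orange plastic tumbler with a steel band, fixed in a white stand, its axis leaning 30 degrees from vertical. Straight round cup 70 mm across, 130 mm long, wall 4 mm (bore 62 mm). Origin: centre of its underside; z runs along its axis and out of the mouth, whose rim plane is z = 130 mm. The mouth leans roughly towards the robot; highest edge 165 mm over the counter. Leave it.
- holder: white ceramic pot with a blue band that holds the brush, upright and fixed: outer diameter 72 mm, 90 mm high, bore 62 mm, inner floor 6 mm over its underside. Origin: centre of its underside; z up.
- stapler: black stapler, 150 x 38 x 50 mm, loose bystander; origin under its centre
- tape: black tape dispenser, 160 x 55 x 90 mm, loose bystander; origin under its centre
- punch: grey and black hole punch, 100 x 110 x 70 mm, loose bystander; origin under its centre
- notes: yellow block of sticky notes, 76 x 76 x 20 mm, loose bystander; origin under its centre
- pen_cup: dark round cup with pens, 72 mm in diameter, 160 mm high with the pens, loose bystander; origin under its centre
- remover: green staple remover, 70 x 35 x 22 mm, loose bystander; origin under its centre
There are look-alikes about, which are no part of the job. What is meant by the holder is not purple, and is the larger of those in its own colour.

How it is judged:
On the way, in this order (a step that is already met when the one before it is completed fails the run):
1. first stroke down: deep inside the green tumbler the sprung tip is pushed in more than 3 mm by the bottom (value of joint brush_tip above 0.003 m and z of brush_end in the frame of green_tumbler between 0 and 0.065 m and x of brush_end in the frame of green_tumbler between -0.031 and 0.031 m and y of brush_end in the frame of green_tumbler between -0.031 and 0.031 m), for 0.1 s.
2. first stroke up: the tip end is back within 50 mm of the rim plane, over the bore (z of brush_end in the frame of green_tumbler above 0.08 m and x of brush_end in the frame of green_tumbler between -0.031 and 0.031 m and y of brush_end in the frame of green_tumbler between -0.031 and 0.031 m).
3. second stroke down: deep inside the green tumbler the sprung tip is pushed in more than 3 mm by the bottom (all of step 1), for 0.1 s.
4. second stroke up: the tip end is back within 50 mm of the rim plane, over the bore (all of step 2).
5. third stroke down: deep inside the green tumbler the sprung tip is pushed in more than 3 mm by the bottom (all of step 3), for 0.1 s.
6. third stroke up: the tip end is back within 50 mm of the rim plane, over the bore (all of step 4).
7. the brush is lowered into its pot, its end within 15 mm of the pot's floor, still in the fingers (z of brush_end in the frame of holder below 0.021 m and contact force between the fingers and brush above 0.5 N and horizontal distance between brush and holder below 0.02 m and angle between brush's own z axis and vertical below 0.15 rad), for 0.05 s.
At the end, for the whole second after the job is handed in: the brush stands at rest in its pot: within 20 mm of the pot's centre, leaning less than 0.15 rad, its end within 6 mm of the pot's floor; the six bystanders are within 20 mm of where they were (horizontal distance between brush and holder below 0.02 m and angle between brush's own z axis and vertical below 0.15 rad and z of brush_end in the frame of holder below 0.012 m and linear speed of brush below 0.02 m/s and angular speed of brush below 0.2 rad/s and distance of each of stapler, tape, punch, notes, pen_cup, remover from where it was at the start of the episode below 0.02 m); the robot touches nothing.
It fails at once if the brush pressed on the green tumbler with more than 25 N (contact force between brush and green_tumbler above 25 N).
It fails at once if the robot pressed on the green tumbler with more than 10 N (contact force between any of the arm, the fingers and green_tumbler above 10 N).
It fails at once if the orange tumbler touched with more than 2 N (contact force between anything else and orange_tumbler above 2 N).
It fails at once if a bystander moved more than 20 mm (distance of any of stapler, tape, punch, notes, pen_cup, remover from where it was at the start of the episode above 0.02 m).
It also fails if it takes over 72 s, if anything falls off the work surface, if the arm or the gripper's body presses on something with over 40 N, if the wrist force passes 120 N, or if a joint passes its speed limit or range.

### The arm

A 6-joint arm with a two-finger parallel gripper is mounted at the origin on the work surface. World frame = base frame: x ahead of the robot, y to its left, z up, the work surface at z = 0. Lengths are in m, angles in rad, forces in N, time in s.
With the tool pointing down it reaches from about 0.25 to 0.725 m from the base axis. Payload 4 kg.
Tool frame: the origin (TCP) lies on the centre line of the jaws, within the pads' length; the fingertips stand 17 mm ahead of it and the grasp point (between the pads) lies 2 mm behind it; z points along the fingers, y is the line along which they close (so a half turn about z gives the same grasp; the last joint's range is limited). The gripper opens to 85 mm and grips with 20 to 120 N. Pads are 22 mm wide; open, the fingers measure 114 mm over their backs; the gripper's body (76 mm by 85 mm) begins 54 mm behind the grasp point. The pads swing forward as they close: fully open they stand 13 mm farther back than shut.
Start: joints at [1.228, 0.241, 0.005, 1.335, 0, 1.571], TCP at [0.168, 0.471, 0.248] pointing down, gripper open.
Joint ranges: [-2.72, 2.72], [-1.05, 1.87], [-1.09, 1.28], [-1.99, 2.15], [-1.42, 1.44], [-3.14, 3.14]. Speed limits (rad/s): [2.79, 2.79, 3.14, 3.14, 3.14, 3.14].

### API

Orientations are given as a unit quaternion [x, y, z, w].
In Python, from workcell import bot, camera, get_calibration gives the robot as it stands.
- The arm moves only by the tool apply_moves, never from a script. Its argument "steps" is a list of rows, each a list of 3 entries, a list of its own where there are three numbers: the shift along the tool's x, y, z as a fraction of full scale, then the turn, a rotation vector about the tool's x, y, z as a fraction of full scale, then the opening, from 0 (shut) to 1 (fully open). A call has exactly 8 rows; each row shifts and turns the commanded pose from where the row before left it, along the tool's axes as they then stand; what a row does not reach is not made up. Full scale, the value 1, is 20 cm for a shift and pi rad for a turn. A row lasts 1/12 s, in which the tool goes at most 41.7 mm and 7.16 degrees, less where a joint would pass 70% of its speed; a pose out of reach is approached as far as the arm can. A call with a number of a shift or a turn outside -1 to 1 is refused whole. A call with a gripper value outside its range is refused whole. The fingers move at their own pace and stop on an object; the grip force is fixed at half the most. Time passes only in rows, so rows that do not move let the fingers close, or fill a call up. It gives the time, the measured TCP pose, the force, the opening and the grip force at its end, in the units of the state.
- bot.get_obs(): the state, without advancing time (a new reading comes with each control period).
- camera(name): name is "side" or "top" or "wrist"; returns (picture, depth): 400x640x3 uint8, red, green, blue; 400x640 float32, m along the optical axis (not along the pixel's ray), 0 where there is no reading.
- get_calibration(name): a dict with "fov_y" (degrees; the focal length in pixels is half the picture's height over the tangent of half this angle, whatever the lens; pixels are square), "cx", "cy" (the principal point, pixels), "rvec" (rotation vector, rad) and "tvec" (3), from world to camera coordinates, as OpenCV has them. Camera axes: x right, y down, z forward; pixel columns grow to the right and rows downward; lengths in m; the calibration is good to about 2 mm. A picture is of the moment at which its call begins: read the wrist's pose just before it. get_calibration takes no time and is no camera call; for the wrist camera it gives the pose at the moment of the call.
- bot.job_done(): hands the job in; it is judged then, once.
The state is a dict: "clock": time; "joint_pos": joint angles; "joint_vel": joint speeds; "tau": joint torques, N m; "eef_pos": TCP position; "tool_rot": TCP orientation; "ft_force": force on the tool from outside, world axes, zero at the start; "ft_torque": the same for the moment, N m; "grip_width": finger opening in m; "grasp_force": force on a finger pad.
Only numpy, scipy, OpenCV 4.12 (cv2) and the standard library are available. Lean on these libraries where they do the work, as an engineer would, in place of code of your own. Each camera call takes 0.05 s, during which the arm holds its last target. There are 200 camera calls.

## Working session

There is one attempt and no reset: what is moved stays moved. The work goes in short steps, Python scripts to look and compute and a tool call to move; the robot and the scene stay as the last step left them, time stands still between calls to the robot, and variables do not carry over. Pictures are saved under pics/ and viewed, at most 10 in all, crops included, and the job is handed in when it is done.

Besides the shell and the picture viewer there is one more tool, called after "Emit:" in YAML: its name, and indented under it one key for each argument. apply_moves: Moves the arm, as the interface text tells. Its arguments: {"type":"object","properties":{"steps":{"type":"array"}},"required":["steps"]}

```bash
mkdir -p pics
cat > h.py <<'E'
import numpy as np,cv2
from workcell import bot,camera,get_calibration
from scipy.spatial.transform import Rotation as R
def shot(n):
    c=get_calibration(n); im,d=camera(n); return im,d,c
def save(n,tag):
    im,d,c=shot(n); cv2.imwrite(f'pics/{tag}.png',im[:,:,::-1]); np.savez(f'{tag}.npz',im=im,d=d,**{k:np.array(v) for k,v in c.items()})
def load(tag): return np.load(f'{tag}.npz')
def cloud(z):
    d=z['d'];h,w=d.shape;f=h/2/np.tan(np.radians(float(z['fov_y']))/2)
    v,u=np.mgrid[:h,:w]; P=np.stack([(u-z['cx'])/f*d,(v-z['cy'])/f*d,d],-1)
    M=cv2.Rodrigues(np.array(z['rvec'],float))[0]; W=(P-np.array(z['tvec']).ravel())@M; W[d==0]=np.nan; return W
E
python3 - <<'E'
from h import *
for n in('top','side','wrist'):
    save(n,n+'0'); c=get_calibration(n); print(n,c)
o=bot.get_obs(); print(o)
E
```

```text
top {'fov_y': 55.43973808391909, 'cx': 313.8311407914187, 'cy': 195.8901349054571, 'rvec': array([ 2.10753265, -2.13484423,  0.20191523]), 'tvec': array([0.01001983, 0.60780585, 0.97549973])}
side {'fov_y': 55.610478982216335, 'cx': 321.14471953328535, 'cy': 202.87485857070007, 'rvec': array([ 2.27302421, -0.34935814,  0.13676337]), 'tvec': array([-0.57802941,  0.21624273,  0.95263147])}
wrist {'fov_y': 71.61809305935431, 'cx': 317.24122049610446, 'cy': 202.86462803639728, 'rvec': array([-2.33988359, -1.65011628, -0.26853327]), 'tvec': array([-0.49869724, -0.04243083,  0.37852981])}
{'clock': 0.15, 'joint_pos': array([1.22799732e+00, 2.41249668e-01, 4.05853221e-03, 1.33519923e+00,
       2.33890843e-05, 1.57077548e+00]), 'joint_vel': array([ 0.00040043, -0.00277452,  0.00250529, -0.00021948, -0.00037951,
        0.00025095]), 'tau': array([-5.12622737e-04, -3.72635400e+01,  2.52638626e+01,  1.23820722e-02,
       -5.75429283e-06, -8.79518858e-08]), 'eef_pos': array([0.16790814, 0.47049683, 0.24762206]), 'tool_rot': array([ 1.70551197e-01,  9.85348494e-01, -7.83346756e-04, -1.47472562e-04]), 'ft_force': array([-0.08176951, -0.38864873, -0.35311214]), 'ft_torque': array([-0.01417842,  0.03705074,  0.02085911]), 'grasp_force': 0.0, 'grip_width': 0.08544875554690698}
```

View pics/top0.png

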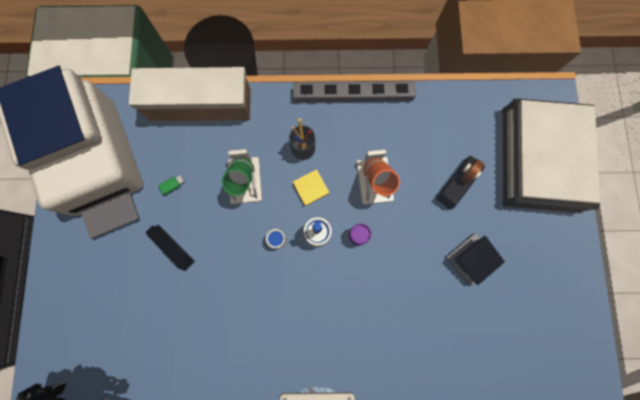

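View pics/side0.png

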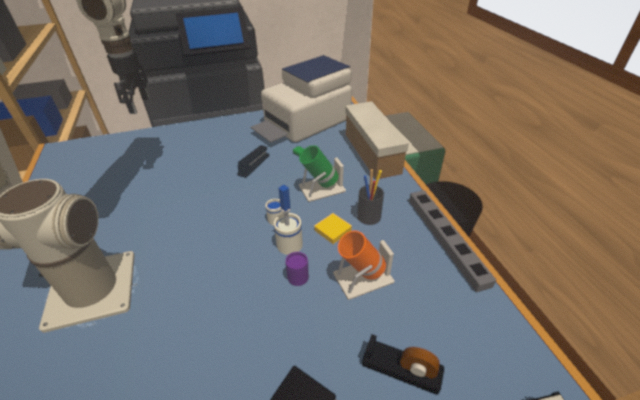

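Top view: the candidates for the pot are the white pot with the brush at (317,231), a small white and blue one at (275,239), and a purple one at (360,234). I pick the larger white one, with the brush in it. The green tumbler is at (238,177), orange at (381,177). Next: measure the positions and make a close crop to check.

Run:
```python
from h import *
from scipy.optimize import least_squares
z=load('top0');W=cloud(z);im=z['im']
s=load('side0');Ws=cloud(s);ims=s['im']
cv2.imwrite('pics/crop.png',cv2.resize(np.hstack([im[140:265,205:405][:,:,::-1]]),None,fx=4,fy=4,interpolation=cv2.INTER_CUBIC)[:, :800])
print('counter',W[300,300],Ws[300,200])
def box(W,c,r):
    m=(np.abs(W[...,0]-c[0])<r)&(np.abs(W[...,1]-c[1])<r); return m
for p in [(231,317),(239,275),(234,360)]:
    Q=W[p[0]-14:p[0]+15,p[1]-14:p[1]+15].reshape(-1,3); Q=Q[Q[:,2]>.03]
    print(p,W[p],'med',np.nanmedian(Q,0),Q.min(0),Q.max(0))
    for lo,hi in((.03,.075),(.075,.1),(.1,.15),(.15,.25)):
        q=Q[(Q[:,2]>lo)&(Q[:,2]<hi)]
        if len(q)>3: print(lo,len(q),q.mean(0),q.min(0),q.max(0))
# green + orange
for nm,Wx,I in(('top',W,im),('side',Ws,ims)):
    hsv=cv2.cvtColor(I,cv2.COLOR_RGB2HSV)
    for col,(a,b),pxs in(('green',(50,85),{'top':(215,140,265,215),'side':(290,140,350,195)}),('orange',(0,15),{'top':(355,145,410,210),'side':(330,225,400,290)})):
        x0,y0,x1,y1=pxs[nm]
        m=np.zeros(hsv.shape[:2],bool);m[y0:y1,x0:x1]=1
        m&=(hsv[...,0]>=a)&(hsv[...,0]<=b)&(hsv[...,1]>110)
        q=Wx[m];q=q[~np.isnan(q[:,0])]
        print(nm,col,len(q),q.min(0),q.max(0),q.mean(0)); t=q[q[:,2]>.155]; print('  high',len(t),t.mean(0) if len(t) else 0)
```

```text
counter [ 0.33032786  0.0436014  -0.00149497] [ 2.60194698e-01 -1.16817906e-01 -1.43309408e-04]
(231, 317) [ 0.49907419 -0.00399686  0.19304453] med [ 0.50524319 -0.00411127  0.08229857] [ 0.47503796 -0.03856576  0.03052642] [0.54586382 0.03176845 0.20920633]
0.03 18 [ 0.48321255 -0.00117649  0.05126144] [ 0.47503796 -0.02825431  0.03052642] [0.53717808 0.02509534 0.07486823]
0.075 509 [ 0.50870922 -0.00438143  0.08333309] [ 0.47573235 -0.03856576  0.07545841] [0.54586382 0.03176845 0.0952975 ]
0.1 10 [0.50320791 0.00052134 0.13930671] [ 0.49942823 -0.01167389  0.13345257] [0.50896475 0.00788651 0.1459109 ]
0.15 93 [ 0.50763813 -0.00299196  0.19930994] [ 0.49772583 -0.01395853  0.15255426] [0.52080496 0.00758874 0.20920633]
(239, 275) [0.49278462 0.10717685 0.05509861] med [0.49531709 0.10729063 0.05550408] [0.47105459 0.0824654  0.03244417] [0.51897544 0.13072933 0.06700089]
0.03 295 [0.49511447 0.10688304 0.05630347] [0.47105459 0.0824654  0.03244417] [0.51897544 0.13072933 0.06700089]
(234, 360) [ 0.50272678 -0.11919073  0.06018737] med [ 0.50476563 -0.1186253   0.06128488] [ 0.47
[... 189 characters left out ...]
28]
top green 452 [0.60065208 0.1645559  0.06727068] [0.6927498  0.23288704 0.16490625] [0.64216541 0.20107709 0.12319372]
  high 45 [0.65552012 0.19699581 0.16034464]
top orange 704 [ 0.59352861 -0.23749003  0.00107473] [ 0.71373853 -0.13760357  0.16598991] [ 0.64367684 -0.17427323  0.11518685]
  high 60 [ 0.64868308 -0.17130637  0.15974473]
side green 544 [0.600969   0.15811545 0.01000655] [0.71426356 0.43236927 0.16275188] [0.65066306 0.20725173 0.10751905]
  high 11 [0.65372659 0.17891162 0.15826535]
side orange 1281 [ 5.93177718e-01 -2.15519521e-01  3.83667717e-04] [ 0.71342544 -0.00844374  0.16553484] [ 0.64595498 -0.18255657  0.10926188]
  high 49 [ 0.64680742 -0.18386769  0.15922306]
```

View pics/crop.png

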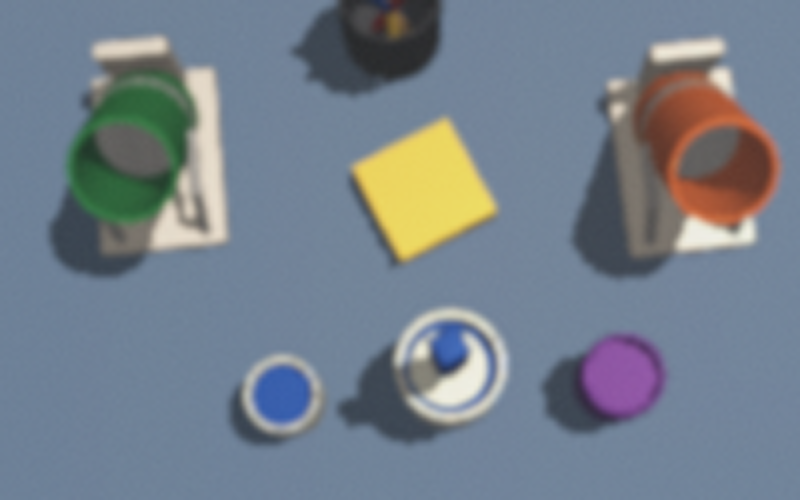

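The crop confirms it: the large white pot with a blue ring holds the blue-handled brush (top-view pixel 317,231). The green mouth ellipse is centred near (237,182) and leans left and down in the image. Next, fit the models.

```bash
cat > fit.py <<'E'
from h import *
from scipy.optimize import least_squares
def axis(yaw): return np.array([np.sin(np.pi/6)*np.cos(yaw),np.sin(np.pi/6)*np.sin(yaw),np.cos(np.pi/6)])
def fit_tumbler(Q,x0):
    def res(p):
        a=axis(p[2]);c=np.array([p[0],p[1],.1475]);d=Q-c;t=d@a;r=np.linalg.norm(d-t[:,None]*a,axis=1)
        dr=np.stack([r-.035,r-.031],1);e=np.take_along_axis(dr,np.abs(dr).argmin(1)[:,None],1)[:,0]
        return np.concatenate([e,np.maximum(t,0)])
    s=least_squares(res,x0,loss='soft_l1',f_scale=.002); return s.x,np.median(np.abs(s.fun[:len(Q)])),res
def gmask(I,box):
    hsv=cv2.cvtColor(I,cv2.COLOR_RGB2HSV);m=np.zeros(hsv.shape[:2],bool);x0,y0,x1,y1=box;m[y0:y1,x0:x1]=1
    return m&(hsv[...,0]>=50)&(hsv[...,0]<=85)&(hsv[...,1]>110)
E
python3 - <<'E'
from fit import *
al=[]
for t,b in(('top0',(215,140,265,215)),('side0',(290,140,350,195))):
    z=load(t);W=cloud(z);m=gmask(z['im'],b);m=cv2.erode(m.astype(np.uint8),np.ones((2,2)))>0
    Q=W[m];Q=Q[~np.isnan(Q[:,0])&(Q[:,2]>.04)&(Q[:,1]<.25)];al.append(Q)
    for y0 in(2.5,3.14,-2.5):
        x,e,_=fit_tumbler(Q,[.64,.2,y0]);print(t,len(Q),x,e)
x,e,_=fit_tumbler(np.vstack(al),[.64,.2,2.9]);print('both',x,e)
# inner bottom
z=load('top0');W=cloud(z);a=axis(x[2]);c=np.array([x[0],x[1],.1475])
d=W[145:215,215:265].reshape(-1,3)-c;t=d@a;r=np.linalg.norm(d-t[:,None]*a,axis=1)
g=z['im'][145:215,215:265].reshape(-1,3).astype(int);grey=(g.max(1)-g.min(1))<30
k=(r<.024)&grey;print('bottom depth',k.sum(),np.percentile(t[k],[5,25,50,75,95]))
# pot & handle
for t in('top0','side0'):
    z=load(t);W=cloud(z).reshape(-1,3);n=np.hypot(W[:,0]-.51,W[:,1]+.004)<.055
    H=W[n&(W[:,2]>.2)&(W[:,2]<.215)];print(t,'handle top',len(H),H.mean(0),H.min(0),H.max(0),cv2.minAreaRect((H[:,:2]*1000).astype(np.float32)))
    for lo,hi in((.14,.17),(.17,.2)):
        q=W[n&(W[:,2]>lo)&(W[:,2]<hi)];print('  ',lo,len(q),q.mean(0))
    P=W[n&(W[:,2]>.02)&(W[:,2]<.092)]
    f=lambda p:np.abs(np.hypot(P[:,0]-p[0],P[:,1]-p[1])-.0335)-.0025
    g=lambda p:np.maximum(f(p),0)
    s=least_squares(g,[.51,-.004],loss='soft_l1',f_scale=.002);print('  pot',len(P),s.x)
E
```

```text
top0 351 [0.63188519 0.19576902 3.22443059] 0.000626933271118367
top0 351 [0.62868209 0.19895341 3.22488151] 0.0004121662490909825
top0 351 [ 0.63188519  0.19576902 -3.05875472] 0.0006269332703422101
side0 392 [0.62731959 0.19360134 3.25492745] 0.0009601685345109502
side0 392 [0.62741465 0.19378515 3.24856458] 0.0009748928772577714
side0 392 [ 0.62717857  0.19352429 -3.0318706 ] 0.0009611653613924229
both [0.63145783 0.19529481 3.23284807] 0.0008980721056218166
bottom depth 99 [-0.08999747 -0.08807412 -0.08693419 -0.08562661 -0.083476  ]
top0 handle top 73 [ 0.50921652 -0.0029944   0.20622972] [ 0.4980969  -0.01319776  0.20079344] [0.52080496 0.00735813 0.20920633] ((509.60162353515625, -3.123297691345215), (19.29132080078125, 19.16840362548828), 28.851491928100586)
   0.14 10 [ 0.50200885 -0.00306839  0.1562024 ]
   0.17 12 [ 0.50250374 -0.00273991  0.18407437]
  pot 502 [ 0.51416436 -0.00366514]
side0 handle top 56 [ 0.50999723 -0.00875206  0.20492903] [ 0.49869121 -0.0179164   0.20004191] [0.52106034 0.00612221 0.20790236] ((510.550537109375, -6.811052322387695), (20.712007522583008, 19.88603973388672), 33.30747604370117)
   0.14 96 [ 0.50919636 -0.01347279  0.15537221]
   0.17 95 [ 0.50938311 -0.01320974  0.18532892]
  pot 827 [ 0.51094095 -0.00888529]
```

```bash
cat > mv.py <<'E'
from fit import *
def cur():
    o=bot.get_obs(); return o['eef_pos'],R.from_quat(o['tool_rot'])
def toolR(a,rollaxis):  # tool z=-a, tool y ~ rollaxis
    z=-a;y=rollaxis-(rollaxis@z)*z;y/=np.linalg.norm(y);return R.from_matrix(np.stack([np.cross(y,z),y,z],1))
def plan(p0,R0,p1,R1,n):
    rv=(R0.inv()*R1).as_rotvec();out=[];Rc=R0
    for i in range(n):
        sh=Rc.inv().apply((p1-p0)/n); out.append((np.round(sh/.2,3),np.round(rv/n/np.pi,4))); Rc=Rc*R.from_rotvec(rv/n)
    print('rot/row deg',np.degrees(np.linalg.norm(rv))/n,'mm/row',np.linalg.norm(p1-p0)/n*1e3)
    for s,r in out: print(s.tolist(),r.tolist())
E
python3 - <<'E'
from mv import *
p,r=cur();print(p,r.as_matrix().round(3).tolist())
c=get_calibration('wrist');M=cv2.Rodrigues(c['rvec'])[0];C=-M.T@c['tvec'];print('cam in tool',r.inv().apply(C-p),'cam axes in tool',(r.as_matrix().T@M.T).round(3).tolist())
y=np.radians(30)
plan(p,r,np.array([.51,-.005,.30]),toolR(np.array([0,0,1.]),np.array([np.cos(y),np.sin(y),0])),24)
E
```

```text
[0.16790814 0.47049683 0.24762206] [[-0.942, 0.336, -0.001], [0.336, 0.942, -0.001], [0.0, -0.002, -1.0]]
cam in tool [ 0.08064284 -0.0005342  -0.12393659] cam axes in tool [[0.0, -0.948, -0.319], [1.0, 0.0, 0.0], [-0.0, -0.319, 0.948]]
rot/row deg 1.6816815032554997 mm/row 24.504375948966555
[-0.1, -0.069, -0.011] [-0.0, 0.0, 0.0093]
[-0.102, -0.066, -0.011] [-0.0, 0.0, 0.0093]
[-0.104, -0.063, -0.011] [-0.0, 0.0, 0.0093]
[-0.106, -0.06, -0.011] [-0.0, 0.0, 0.0093]
[-0.108, -0.057, -0.011] [-0.0, 0.0, 0.0093]
[-0.109, -0.054, -0.011] [-0.0, 0.0, 0.0093]
[-0.111, -0.051, -0.011] [-0.0, 0.0, 0.0093]
[-0.112, -0.047, -0.011] [-0.0, 0.0, 0.0093]
[-0.114, -0.044, -0.011] [-0.0, 0.0, 0.0093]
[-0.115, -0.041, -0.011] [-0.0, 0.0, 0.0093]
[-0.116, -0.037, -0.011] [-0.0, 0.0, 0.0093]
[-0.117, -0.034, -0.011] [-0.0, 0.0, 0.0093]
[-0.118, -0.03, -0.011] [-0.0, 0.0, 0.0093]
[-0.119, -0.027, -0.011] [-0.0, 0.0, 0.0093]
[-0.12, -0.023, -0.011] [-0.0, 0.0, 0.0093]
[-0.12, -0.02, -0.011] [-0.0, 0.0, 0.0093]
[-0.121, -0.016, -0.011] [-0.0, 0.0, 0.0093]
[-0.121, -0.013, -0.011] [-0.0, 0.0, 0.0093]
[-0.122, -0.009, -0.011] [-0.0, 0.0, 0.0093]
[-0.122, -0.006, -0.011] [-0.0, 0.0, 0.0093]
[-0.122, -0.002, -0.011] [-0.0, 0.0, 0.0093]
[-0.122, 0.001, -0.011] [-0.0, 0.0, 0.0093]
[-0.122, 0.005, -0.011] [-0.0, 0.0, 0.0093]
[-0.122, 0.009, -0.011] [-0.0, 0.0, 0.0093]
```

Emit:
apply_moves:
  steps:
    - [[-0.1,-0.069,-0.011],[0,0,0.0093],1]
    - [[-0.102,-0.066,-0.011],[0,0,0.0093],1]
    - [[-0.104,-0.063,-0.011],[0,0,0.0093],1]
    - [[-0.106,-0.06,-0.011],[0,0,0.0093],1]
    - [[-0.108,-0.057,-0.011],[0,0,0.0093],1]
    - [[-0.109,-0.054,-0.011],[0,0,0.0093],1]
    - [[-0.111,-0.051,-0.011],[0,0,0.0093],1]
    - [[-0.112,-0.047,-0.011],[0,0,0.0093],1]

```text
clock: 0.82
eef_pos: [0.2822, 0.3117, 0.2658]
tool_rot: [0.285, 0.959, -0.0, -0.0]
ft_force: [-0.5, -0.4, -0.7]
grip_width: 0.0853
grasp_force: 0.0
```

Emit:
apply_moves:
  steps:
    - [[-0.114,-0.044,-0.011],[0,0,0.0093],1]
    - [[-0.115,-0.041,-0.011],[0,0,0.0093],1]
    - [[-0.116,-0.037,-0.011],[0,0,0.0093],1]
    - [[-0.117,-0.034,-0.011],[0,0,0.0093],1]
    - [[-0.118,-0.03,-0.011],[0,0,0.0093],1]
    - [[-0.119,-0.027,-0.011],[0,0,0.0093],1]
    - [[-0.12,-0.023,-0.011],[0,0,0.0093],1]
    - [[-0.12,-0.02,-0.011],[0,0,0.0093],1]

```text
clock: 1.48
eef_pos: [0.3965, 0.1536, 0.2834]
tool_rot: [0.395, 0.919, -0.0, -0.0]
ft_force: [0.2, 0.1, -0.3]
grip_width: 0.0853
grasp_force: 0.0
```

Emit:
apply_moves:
  steps:
    - [[-0.121,-0.016,-0.011],[0,0,0.0093],1]
    - [[-0.121,-0.013,-0.011],[0,0,0.0093],1]
    - [[-0.122,-0.009,-0.011],[0,0,0.0093],1]
    - [[-0.122,-0.006,-0.011],[0,0,0.0093],1]
    - [[-0.122,-0.002,-0.011],[0,0,0.0093],1]
    - [[-0.122,0.001,-0.011],[0,0,0.0093],1]
    - [[-0.122,0.005,-0.011],[0,0,0.0093],1]
    - [[-0.122,0.009,-0.011],[0,0,0.0093],1]

```text
clock: 2.15
eef_pos: [0.5111, -0.0046, 0.3008]
tool_rot: [0.499, 0.866, -0.0, -0.0]
ft_force: [0.6, 0.6, -0.1]
grip_width: 0.0855
grasp_force: 0.0
```

Run:
```python
from mv import *
save('wrist','w1');p,r=cur();print(p,r.as_matrix().round(4).tolist())
z=load('w1');W=cloud(z).reshape(-1,3);n=np.hypot(W[:,0]-.51,W[:,1]+.004)<.055
H=W[n&(W[:,2]>.2)&(W[:,2]<.215)];print('handle top',len(H),H.mean(0),cv2.minAreaRect((H[:,:2]*1000).astype(np.float32)))
rim=W[n&(W[:,2]>.086)&(W[:,2]<.094)];print(len(rim),rim.min(0),rim.max(0))
f=lambda p:np.maximum(np.abs(np.hypot(rim[:,0]-p[0],rim[:,1]-p[1])-.0335)-.0025,0)
print(least_squares(f,[.51,-.004],loss='soft_l1',f_scale=.001).x, cv2.minEnclosingCircle((rim[:,:2]*1000).astype(np.float32)))
for lo,hi in((.1,.13),(.14,.17),(.17,.2)):
    q=W[n&(W[:,2]>lo)&(W[:,2]<hi)];print(lo,len(q),q.mean(0),cv2.minAreaRect((q[:,:2]*1000).astype(np.float32)))
```

```text
[ 0.51366636 -0.00775525  0.30079984] [[-0.4977, 0.8674, 0.0018], [0.8674, 0.4977, -0.0028], [-0.0034, 0.0002, -1.0]]
handle top 520 [ 0.50872017 -0.00419529  0.2036544 ] ((508.8733215332031, -4.606052398681641), (19.90224838256836, 19.817331314086914), 30.007041931152344)
576 [ 0.4744032  -0.04146414  0.08600214] [0.54550205 0.02904791 0.09376985]
[ 0.51040555 -0.00716509] ((509.97149658203125, -6.50365686416626), 35.82511901855469)
0.1 7 [ 5.07311784e-01 -4.91565496e-05  1.02513361e-01] ((507.376708984375, -0.03360748291015625), (7.208278179168701, 1.3281569480895996), 23.411256790161133)
0.14 148 [0.50458681 0.0034994  0.15539371] ((505.0112609863281, 2.7280750274658203), (19.718284606933594, 3.1786141395568848), 27.96859359741211)
0.17 201 [0.50456601 0.00346737 0.1858645 ] ((504.8822937011719, 2.750547409057617), (19.709230422973633, 3.625802993774414), 28.266204833984375)
```

View pics/w1.png

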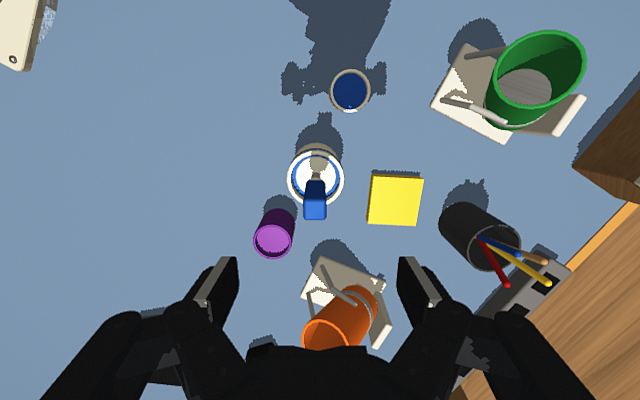

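Wrist view: brush handle at (315,205), large pot at (315,178), small white and blue pot at (350,90), purple one at (273,240), green tumbler at (540,75). Next, measure the green tumbler from this view and plan the grasp descent.

Run:
```python
from mv import *
z=load('w1');W=cloud(z);m=gmask(z['im'],(480,20,595,135));m=cv2.erode(m.astype(np.uint8),np.ones((3,3)))>0
Q=W[m];Q=Q[~np.isnan(Q[:,0])&(Q[:,2]>.04)]
for q in([.63,.195,3.2],[.625,.2,3.1],[.63,.195,3.4]):
    x,e,_=fit_tumbler(Q,q);print(len(Q),x,e)
# rim points: highest along t
a=axis(x[2]);c=np.array([x[0],x[1],.1475]);d=Q-c;t=d@a;r=np.linalg.norm(d-t[:,None]*a,axis=1)
print('t max',np.percentile(t,[50,90,99,100]),np.histogram(r,bins=np.arange(.026,.04,.001)))
g=z['im'].astype(int);grey=((g.max(2)-g.min(2))<30);d=W-c;t=d@a;r=np.linalg.norm(d-t[...,None]*a,axis=2)
k=grey&(r<.024)&(t<-.05);print('bottom',k.sum(),np.percentile(t[k],[5,50,95]))
rm=m&(np.abs(t)<.006)
print('rim mean z',len(W[rm]),W[rm].min(0),W[rm].max(0))
p,r_=cur();print(p)
y=np.radians(29)
plan(p,r_,np.array([.509,-.0045,.176]),toolR(np.array([0,0,1.]),np.array([np.cos(y),np.sin(y),0])),8)
```

```text
4627 [0.62639409 0.19255233 3.21958582] 0.0005927016940355453
4627 [0.62611341 0.19695204 3.22147386] 0.0003042011288690062
4627 [0.62611341 0.19695204 3.22147386] 0.0003042011202693609
t max [-0.02711951 -0.00306386 -0.00164648 -0.00016422] (array([   0,    0,    0,   51, 2187,  983,  237,  161,  889,  119,    0,
          0,    0,    0]), array([0.026, 0.027, 0.028, 0.029, 0.03 , 0.031, 0.032, 0.033, 0.034,
       0.035, 0.036, 0.037, 0.038, 0.039, 0.04 ]))
bottom 1012 [-0.09228419 -0.09087966 -0.08926157]
rim mean z 1002 [0.59841563 0.16192644 0.12707156] [0.6571098  0.22942335 0.16309152]
[ 0.51366636 -0.00775525  0.30079984]
rot/row deg 0.10840841142283139 mm/row 15.616183915910845
[0.003, -0.002, 0.078] [0.0, 0.0001, 0.0006]
[0.003, -0.002, 0.078] [0.0, 0.0001, 0.0006]
[0.003, -0.002, 0.078] [0.0, 0.0001, 0.0006]
[0.003, -0.002, 0.078] [0.0, 0.0001, 0.0006]
[0.003, -0.002, 0.078] [0.0, 0.0001, 0.0006]
[0.003, -0.002, 0.078] [0.0, 0.0001, 0.0006]
[0.003, -0.002, 0.078] [0.0, 0.0001, 0.0006]
[0.003, -0.002, 0.078] [0.0, 0.0001, 0.0006]
```

Emit:
apply_moves:
  steps:
    - [[0,0,0.05],[0,0,0],1]
    - [[0,0,0.08],[0,0,0],1]
    - [[0,0,0.1],[0,0,0],1]
    - [[0,0,0.1],[0,0,0],1]
    - [[0,0,0.1],[0,0,0],1]
    - [[0,0,0.1],[0,0,0],1]
    - [[0,0,0.06],[0,0,0],1]
    - [[0,0,0.03],[0,0,0],1]

```text
clock: 2.87
eef_pos: [0.509, -0.0033, 0.1747]
tool_rot: [0.499, 0.867, -0.001, -0.002]
ft_force: [0.3, 0.6, 0.2]
grip_width: 0.0855
grasp_force: 0.0
```

Emit:
apply_moves:
  steps:
    - [[0,0,0],[0,0,0],1]
    - [[0,0,0],[0,0,0],1]
    - [[0,0,0],[0,0,0],1]
    - [[0,0,0],[0,0,0],1]
    - [[0,0,0],[0,0,0],1]
    - [[0,0,0],[0,0,0],1]
    - [[0,0,0],[0,0,0],1]
    - [[0,0,0],[0,0,0],1]

```text
clock: 3.53
eef_pos: [0.5108, -0.0035, 0.1774]
tool_rot: [0.499, 0.867, 0.0, 0.0]
ft_force: [0.5, 0.6, -0.0]
grip_width: 0.0853
grasp_force: 0.0
```

Run:
```python
from mv import *
o=bot.get_obs();print(o['eef_pos'],o['tool_rot'],o['ft_force'],o['joint_vel'].round(4))
p,r=cur();print(r.inv().apply(np.array([.509,-.0045,.176])-p)/.2)
save('wrist','w2');z=load('w2');W=cloud(z).reshape(-1,3);n=np.hypot(W[:,0]-.51,W[:,1]+.004)<.055
for lo,hi in((.2,.21),(.14,.17),(.17,.2)):
    q=W[n&(W[:,2]>lo)&(W[:,2]<hi)]
    if len(q)>5: print(lo,len(q),q.mean(0),cv2.minAreaRect((q[:,:2]*1000).astype(np.float32)))
```

```text
[ 0.51082857 -0.00347818  0.17736649] [4.98635030e-01 8.66812002e-01 1.27271470e-04 2.11077549e-04] [ 0.49210961  0.57807078 -0.00434566] [ 0.0017  0.0027 -0.0037  0.0009  0.0001 -0.0001]
[ 0.00018145 -0.01047492  0.00682788]
0.2 3346 [ 0.50755388 -0.00161959  0.2044655 ] ((510.30474853515625, -4.5899200439453125), (109.24494934082031, 23.506961822509766), 30.19110870361328)
0.14 762 [0.50434939 0.00330328 0.15643693] ((504.7413330078125, 2.5023202896118164), (19.959972381591797, 3.985579252243042), 28.864784240722656)
0.17 4084 [ 5.05922868e-01 -4.73417638e-04  1.87664820e-01] ((510.4486389160156, -4.715644836425781), (109.39649963378906, 23.568923950195312), 30.198089599609375)
```

Emit:
apply_moves:
  steps:
    - [[0,-0.005,0.003],[0,0,0],1]
    - [[0,-0.005,0.003],[0,0,0],1]
    - [[0,0,0],[0,0,0],0]
    - [[0,0,0],[0,0,0],0]
    - [[0,0,0],[0,0,0],0]
    - [[0,0,0],[0,0,0],0]
    - [[0,0,0],[0,0,0],0]
    - [[0,0,0],[0,0,0],0]

```text
clock: 4.25
eef_pos: [0.5091, -0.0045, 0.176]
tool_rot: [0.499, 0.867, 0.0, 0.0]
ft_force: [0.7, -0.6, 1.2]
grip_width: 0.0193
grasp_force: 60.2
```

Emit:
apply_moves:
  steps:
    - [[0,0,0],[0,0,0],0]
    - [[0,0,0],[0,0,0],0]
    - [[0,0,0],[0,0,0],0]
    - [[0,0,0],[0,0,0],0]
    - [[0,0,0],[0,0,0],0]
    - [[0,0,0],[0,0,0],0]
    - [[0,0,0],[0,0,0],0]
    - [[0,0,0],[0,0,0],0]

```text
clock: 4.92
eef_pos: [0.5091, -0.0044, 0.176]
tool_rot: [0.499, 0.867, 0.0, 0.0]
ft_force: [-0.1, -0.8, 0.9]
grip_width: 0.019
grasp_force: 60.1
```

Run:
```python
from mv import *
o=bot.get_obs();print(o['clock'],o['eef_pos'],o['tool_rot'],o['ft_force'],o['ft_torque'],o['grip_width'],o['grasp_force'])
```

```text
4.9167 [ 0.50911119 -0.00444199  0.17599776] [4.98612919e-01 8.66824738e-01 1.28601059e-04 1.21314645e-04] [-0.06363699 -0.82317075  0.93721334] [ 0.10884639 -0.10191686  0.03018222] 0.018967924925113237 60.11373996734619
```

```bash
cat > tgt.py <<'E'
from mv import *
M0=np.array([.6275,.197,.1475]);A0=axis(3.2215)
R0=R.from_quat([0.49861,0.866825,0,0]);
def Rins(A=A0):
    z=np.array([0,0,1.]);v=np.cross(z,A);return R.from_rotvec(v/np.linalg.norm(v)*np.pi/6)*R0
E
python3 - <<'E'
from tgt import *
p0=np.array([.5091,-.0044,.361]);p1=M0+A0*.20;print(p1,Rins().apply([0,0,1]),A0)
plan(p0,R0,p1,Rins(),16)
E
```

```text
[0.52781909 0.18901777 0.32070508] [ 0.49840455  0.03991117 -0.8660254 ] [-0.49840455 -0.03991117  0.8660254 ]
rot/row deg 1.8749999999999998 mm/row 12.403457993153122
[0.049, 0.035, 0.013] [-0.0094, -0.0045, 0.0]
[0.049, 0.035, 0.013] [-0.0094, -0.0045, 0.0]
[0.05, 0.035, 0.013] [-0.0094, -0.0045, 0.0]
[0.05, 0.034, 0.014] [-0.0094, -0.0045, 0.0]
[0.05, 0.034, 0.014] [-0.0094, -0.0045, 0.0]
[0.05, 0.033, 0.014] [-0.0094, -0.0045, 0.0]
[0.05, 0.033, 0.014] [-0.0094, -0.0045, 0.0]
[0.051, 0.033, 0.015] [-0.0094, -0.0045, 0.0]
[0.051, 0.032, 0.015] [-0.0094, -0.0045, 0.0]
[0.051, 0.032, 0.015] [-0.0094, -0.0045, 0.0]
[0.051, 0.031, 0.015] [-0.0094, -0.0045, 0.0]
[0.052, 0.031, 0.016] [-0.0094, -0.0045, 0.0]
[0.052, 0.03, 0.016] [-0.0094, -0.0045, 0.0]
[0.052, 0.03, 0.016] [-0.0094, -0.0045, 0.0]
[0.052, 0.029, 0.016] [-0.0094, -0.0045, 0.0]
[0.052, 0.029, 0.016] [-0.0094, -0.0045, 0.0]
```

Emit:
apply_moves:
  steps:
    - [[0,0,-0.025],[0,0,0],0]
    - [[0,0,-0.1],[0,0,0],0]
    - [[0,0,-0.15],[0,0,0],0]
    - [[0,0,-0.15],[0,0,0],0]
    - [[0,0,-0.15],[0,0,0],0]
    - [[0,0,-0.15],[0,0,0],0]
    - [[0,0,-0.15],[0,0,0],0]
    - [[0,0,-0.05],[0,0,0],0]

```text
clock: 5.58
eef_pos: [0.5098, -0.0046, 0.3657]
tool_rot: [0.499, 0.867, 0.001, 0.003]
ft_force: [1.8, 1.1, -1.0]
grip_width: 0.0193
grasp_force: 60.0
```

Emit:
apply_moves:
  steps:
    - [[0.049,0.035,0.013],[-0.0094,-0.0045,0],0]
    - [[0.049,0.035,0.013],[-0.0094,-0.0045,0],0]
    - [[0.05,0.035,0.013],[-0.0094,-0.0045,0],0]
    - [[0.05,0.034,0.014],[-0.0094,-0.0045,0],0]
    - [[0.05,0.034,0.014],[-0.0094,-0.0045,0],0]
    - [[0.05,0.033,0.014],[-0.0094,-0.0045,0],0]
    - [[0.05,0.033,0.014],[-0.0094,-0.0045,0],0]
    - [[0.051,0.033,0.015],[-0.0094,-0.0045,0],0]

```text
clock: 6.25
eef_pos: [0.5177, 0.0924, 0.3403]
tool_rot: [0.494, 0.859, 0.074, 0.108]
ft_force: [0.2, 0.6, -1.7]
grip_width: 0.0193
grasp_force: 59.9
```

Emit:
apply_moves:
  steps:
    - [[0.051,0.032,0.015],[-0.0094,-0.0045,0],0]
    - [[0.051,0.032,0.015],[-0.0094,-0.0045,0],0]
    - [[0.051,0.031,0.015],[-0.0094,-0.0045,0],0]
    - [[0.052,0.031,0.016],[-0.0094,-0.0045,0],0]
    - [[0.052,0.03,0.016],[-0.0094,-0.0045,0],0]
    - [[0.052,0.03,0.016],[-0.0094,-0.0045,0],0]
    - [[0.052,0.029,0.016],[-0.0094,-0.0045,0],0]
    - [[0.052,0.029,0.016],[-0.0094,-0.0045,0],0]

```text
clock: 6.92
eef_pos: [0.5268, 0.1889, 0.3197]
tool_rot: [0.482, 0.837, 0.146, 0.213]
ft_force: [0.2, -0.8, -0.3]
grip_width: 0.0195
grasp_force: 59.9
```

Emit:
apply_moves:
  steps:
    - [[0,0,0],[0,0,0],0]
    - [[0,0,0],[0,0,0],0]
    - [[0,0,0],[0,0,0],0]
    - [[0,0,0],[0,0,0],0]
    - [[0,0,0],[0,0,0],0]
    - [[0,0,0],[0,0,0],0]
    - [[0,0,0],[0,0,0],0]
    - [[0,0,0],[0,0,0],0]

```text
clock: 7.58
eef_pos: [0.5278, 0.1884, 0.3205]
tool_rot: [0.482, 0.837, 0.147, 0.213]
ft_force: [-0.4, 0.8, -1.6]
grip_width: 0.0195
grasp_force: 59.9
```

Run:
```python
from tgt import *
o=bot.get_obs();print(o['clock'],o['eef_pos'],o['ft_force'],o['joint_pos'].round(2))
save('wrist','w3');save('top','t3');save('side','s3')
p,r=cur();tz=r.apply([0,0,1]);print('axis',tz)
for t,b in(('w3',(0,0,640,400)),('t3',(215,140,265,215)),('s3',(290,140,350,195))):
    z=load(t);W=cloud(z);m=gmask(z['im'],b);m=cv2.erode(m.astype(np.uint8),np.ones((2,2)))>0
    Q=W[m];Q=Q[~np.isnan(Q[:,0])&(Q[:,2]>.04)&(np.linalg.norm(Q-[.65,.2,.11],axis=1)<.1)]
    if len(Q)>100:
        for q in([.627,.197,3.22],[.63,.193,3.22]):
            x,e,_=fit_tumbler(Q,q);print(t,len(Q),x,e)
    # brush points relative to tool axis
    L=r.inv().apply((W.reshape(-1,3)-p));k=(np.hypot(L[:,0],L[:,1])<.04)&(L[:,2]>.09)&(L[:,2]<.15)
    hsv=cv2.cvtColor(z['im'],cv2.COLOR_RGB2HSV).reshape(-1,3);q=L[k&(W.reshape(-1,3)[:,2]>.0)]
    if len(q)>30:
        f=lambda v:np.hypot(q[:,0]-v[0],q[:,1]-v[1])-.026
        s=least_squares(f,[0,0],loss='soft_l1',f_scale=.001);print(' head centre in tool',s.x,len(q),np.median(np.abs(s.fun)))
```

```text
7.5833 [0.52776159 0.1883934  0.32047312] [-0.42692974  0.82151438 -1.64598026] [ 0.43 -0.02 -0.23  0.86 -0.17  1.43]
axis [ 0.49853821  0.04001547 -0.86594366]
w3 593 [0.62638497 0.19628908 3.25301803] 0.00031529326160685545
w3 593 [0.62450863 0.19919    3.28839802] 0.0006751653463636306
 head centre in tool [-0.00419743 -0.00035883] 2629 0.004217375976045722
t3 154 [0.62821502 0.19873294 3.23268593] 0.00034935540024814624
t3 154 [0.63214782 0.19640282 3.21056471] 0.0004677305126651078
 head centre in tool [0.00187925 0.00150308] 467 0.0029708746380606235
s3 329 [0.62870571 0.19590806 3.20448242] 0.0008999096321139835
s3 329 [0.63179233 0.1946578  3.22128139] 0.0009991785365280476
 head centre in tool [-0.00076626  0.00170818] 408 0.001331983951572302
```

View pics/w3.png

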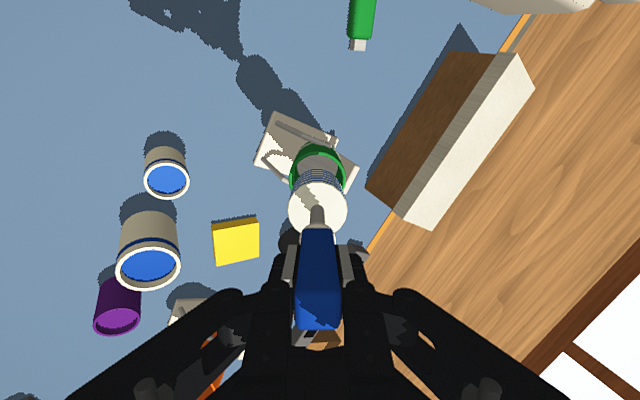

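Wrist view: the held brush's head at (318,205) lines up with the green mouth at (317,170). The fits from the three cameras agree on the mouth position to about 2 mm. Now the insertion.

Emit:
apply_moves:
  steps:
    - [[0,0,0.03],[0,0,0],0]
    - [[0,0,0.03],[0,0,0],0]
    - [[0,0,0.03],[0,0,0],0]
    - [[0,0,0.03],[0,0,0],0]
    - [[0,0,0.03],[0,0,0],0]
    - [[0,0,0.03],[0,0,0],0]
    - [[0,0,0.03],[0,0,0],0]
    - [[0,0,0.03],[0,0,0],0]

```text
clock: 8.4
eef_pos: [0.5519, 0.1906, 0.2782]
tool_rot: [0.482, 0.837, 0.147, 0.213]
ft_force: [-0.3, -0.7, -1.4]
grip_width: 0.0195
grasp_force: 59.9
```

Emit:
apply_moves:
  steps:
    - [[0,0,0.02],[0,0,0],0]
    - [[0,0,0.02],[0,0,0],0]
    - [[0,0,0.02],[0,0,0],0]
    - [[0,0,0.02],[0,0,0],0]
    - [[0,0,0.02],[0,0,0],0]
    - [[0,0,0],[0,0,0],0]
    - [[0,0,0],[0,0,0],0]
    - [[0,0,0],[0,0,0],0]

```text
clock: 9.07
eef_pos: [0.5616, 0.1915, 0.2618]
tool_rot: [0.482, 0.837, 0.147, 0.213]
ft_force: [-0.2, -0.6, -0.8]
grip_width: 0.0191
grasp_force: 59.9
```

```bash
cat > st.py <<'E'
from tgt import *
o=bot.get_obs();p,r=cur();t=r.inv()
d=p-M0;al=d@A0;print('clock',o['clock'],'tip depth',.170-al,'lat(tool)',t.apply(d-al*A0).round(4),'F tool',t.apply(o['ft_force']).round(2),'T tool',t.apply(o['ft_torque']).round(3),'grip',o['grasp_force'],'dang',np.degrees(np.arccos(-r.apply([0,0,1])@A0)))
E
python3 st.py
```

```text
clock 9.0667 tip depth 0.03797658292398626 lat(tool) [-0.0002 -0.0002 -0.    ] F tool [-0.22 -0.84  0.57] T tool [0.657 0.271 0.052] grip 59.92616951465607 dang 0.036368046707629796
```

Emit:
apply_moves:
  steps:
    - [[0,0,0.03],[0,0,0],0]
    - [[0,0,0.03],[0,0,0],0]
    - [[0,0,0.03],[0,0,0],0]
    - [[0,0,0.03],[0,0,0],0]
    - [[0,0,0.03],[0,0,0],0]
    - [[0,0,0.03],[0,0,0],0]
    - [[0,0,0.02],[0,0,0],0]
    - [[0,0,0],[0,0,0],0]

```text
clock: 9.73
eef_pos: [0.5813, 0.1927, 0.2253]
tool_rot: [0.482, 0.837, 0.146, 0.213]
ft_force: [-0.2, -0.4, -1.2]
grip_width: 0.0194
grasp_force: 59.9
```

```bash
python3 st.py
```

```text
clock 9.7333 tip depth 0.07937657080348676 lat(tool) [ 0.0001 -0.0014  0.    ] F tool [ 0.03 -0.86  0.89] T tool [ 0.582  0.238 -0.04 ] grip 59.9254846572876 dang 0.11204211904222687
```

Emit:
apply_moves:
  steps:
    - [[0,0,0.01],[0,0,0],0]
    - [[0,0,0.01],[0,0,0],0]
    - [[0,0,0.01],[0,0,0],0]
    - [[0,0,0.01],[0,0,0],0]
    - [[0,0,0.01],[0,0,0],0]
    - [[0,0,0],[0,0,0],0]
    - [[0,0,0],[0,0,0],0]
    - [[0,0,0],[0,0,0],0]

```text
clock: 10.4
eef_pos: [0.5865, 0.1934, 0.2183]
tool_rot: [0.482, 0.837, 0.147, 0.213]
ft_force: [1.1, 0.3, -1.7]
grip_width: 0.0194
grasp_force: 59.9
```

```bash
python3 st.py
```

```text
clock 10.4 tip depth 0.08806586492146953 lat(tool) [-0.0001 -0.0003 -0.    ] F tool [0.15 0.26 2.04] T tool [0.629 0.292 0.012] grip 59.922287464141846 dang 0.025283964328070008
```

Emit:
apply_moves:
  steps:
    - [[0,0,0.01],[0,0,0],0]
    - [[0,0,0.01],[0,0,0],0]
    - [[0,0,0],[0,0,0],0]
    - [[0,0,0],[0,0,0],0]
    - [[0,0,0],[0,0,0],0]
    - [[0,0,0],[0,0,0],0]
    - [[0,0,0],[0,0,0],0]
    - [[0,0,0],[0,0,0],0]

```text
clock: 11.07
eef_pos: [0.5886, 0.1936, 0.2151]
tool_rot: [0.482, 0.837, 0.147, 0.214]
ft_force: [-1.3, -0.8, 2.6]
grip_width: 0.0189
grasp_force: 60.3
```

```bash
python3 st.py
```

```text
clock 11.0667 tip depth 0.09190546999631563 lat(tool) [-0.0002 -0.0001 -0.    ] F tool [-0.62 -0.2  -2.96] T tool [ 0.549  0.233 -0.002] grip 60.34133434295654 dang 0.057856342035045374
```

Emit:
apply_moves:
  steps:
    - [[0,0,0.01],[0,0,0],0]
    - [[0,0,0.01],[0,0,0],0]
    - [[0,0,0],[0,0,0],0]
    - [[0,0,0],[0,0,0],0]
    - [[0,0,0],[0,0,0],0]
    - [[0,0,0],[0,0,0],0]
    - [[0,0,0],[0,0,0],0]
    - [[0,0,0],[0,0,0],0]

```text
clock: 11.73
eef_pos: [0.5906, 0.1938, 0.2116]
tool_rot: [0.482, 0.837, 0.147, 0.214]
ft_force: [-2.2, 0.0, 4.7]
grip_width: 0.0196
grasp_force: 60.6
```

```bash
python3 st.py
```

```text
clock 11.7333 tip depth 0.09597287108680959 lat(tool) [-0.0002 -0.0001 -0.    ] F tool [ 0.01  0.5  -5.21] T tool [0.413 0.234 0.017] grip 60.601218938827515 dang 0.05010945676493636
```

Contact at about 89 mm depth; the tip is now pushed in 5 to 7 mm, so the first stroke down is done. Now the remaining strokes.

Emit:
apply_moves:
  steps:
    - [[0,0,-0.03],[0,0,0],0]
    - [[0,0,-0.05],[0,0,0],0]
    - [[0,0,-0.06],[0,0,0],0]
    - [[0,0,-0.06],[0,0,0],0]
    - [[0,0,-0.06],[0,0,0],0]
    - [[0,0,-0.03],[0,0,0],0]
    - [[0,0,-0.01],[0,0,0],0]
    - [[0,0,0],[0,0,0],0]

```text
clock: 12.4
eef_pos: [0.5602, 0.1913, 0.2636]
tool_rot: [0.482, 0.837, 0.147, 0.213]
ft_force: [-0.6, 0.4, -2.0]
grip_width: 0.0191
grasp_force: 59.9
```

```bash
python3 st.py
```

```text
clock 12.4 tip depth 0.035692093083589255 lat(tool) [-0.0001 -0.0005 -0.    ] F tool [ 1.01 -1.15  1.47] T tool [ 0.631  0.291 -0.027] grip 59.92130219936371 dang 0.028732670852189227
```

Emit:
apply_moves:
  steps:
    - [[0,0,0.03],[0,0,0],0]
    - [[0,0,0.05],[0,0,0],0]
    - [[0,0,0.05],[0,0,0],0]
    - [[0,0,0.05],[0,0,0],0]
    - [[0,0,0.04],[0,0,0],0]
    - [[0,0,0.03],[0,0,0],0]
    - [[0,0,0.02],[0,0,0],0]
    - [[0,0,0.01],[0,0,0],0]

```text
clock: 13.07
eef_pos: [0.5881, 0.1932, 0.2135]
tool_rot: [0.482, 0.838, 0.146, 0.213]
ft_force: [-3.9, -0.4, 1.3]
grip_width: 0.0193
grasp_force: 60.3
```

Emit:
apply_moves:
  steps:
    - [[0,0,0.01],[0,0,0],0]
    - [[0,0,0.01],[0,0,0],0]
    - [[0,0,0],[0,0,0],0]
    - [[0,0,0],[0,0,0],0]
    - [[0,0,0],[0,0,0],0]
    - [[0,0,0],[0,0,0],0]
    - [[0,0,0],[0,0,0],0]
    - [[0,0,0],[0,0,0],0]

```text
clock: 13.73
eef_pos: [0.5905, 0.1938, 0.2116]
tool_rot: [0.482, 0.837, 0.147, 0.213]
ft_force: [-4.9, -1.3, 1.4]
grip_width: 0.0193
grasp_force: 60.4
```

```bash
python3 st.py
```

```text
clock 13.7333 tip depth 0.0958904014357547 lat(tool) [-0.0002 -0.0002 -0.    ] F tool [ 0.76 -3.59 -3.71] T tool [ 1.495  0.505 -0.053] grip 60.4156494140625 dang 0.04413099466090912
```

Emit:
apply_moves:
  steps:
    - [[0,0,0.004],[0,0,0],0]
    - [[0,0,0.004],[0,0,0],0]
    - [[0,0,0],[0,0,0],0]
    - [[0,0,0],[0,0,0],0]
    - [[0,0,0],[0,0,0],0]
    - [[0,0,0],[0,0,0],0]
    - [[0,0,0],[0,0,0],0]
    - [[0,0,0],[0,0,0],0]

```text
clock: 14.4
eef_pos: [0.5914, 0.1939, 0.2101]
tool_rot: [0.482, 0.837, 0.147, 0.213]
ft_force: [-4.8, -0.5, 3.2]
grip_width: 0.0194
grasp_force: 60.7
```

```bash
python3 st.py
```

```text
clock 14.4 tip depth 0.09764309673731197 lat(tool) [-0.0001 -0.0002 -0.    ] F tool [ 1.   -2.4  -5.19] T tool [ 1.29   0.449 -0.004] grip 60.73299765586853 dang 0.04126562032800766
```

Emit:
apply_moves:
  steps:
    - [[0,0,-0.03],[0,0,0],0]
    - [[0,0,-0.05],[0,0,0],0]
    - [[0,0,-0.06],[0,0,0],0]
    - [[0,0,-0.06],[0,0,0],0]
    - [[0,0,-0.06],[0,0,0],0]
    - [[0,0,-0.03],[0,0,0],0]
    - [[0,0,-0.018],[0,0,0],0]
    - [[0,0,0],[0,0,0],0]

```text
clock: 15.07
eef_pos: [0.5608, 0.1915, 0.2646]
tool_rot: [0.482, 0.837, 0.148, 0.214]
ft_force: [-0.1, -0.4, -1.5]
grip_width: 0.0194
grasp_force: 59.9
```

```bash
python3 st.py
```

```text
clock 15.0667 tip depth 0.035128671937889655 lat(tool) [-0.0004  0.0005  0.    ] F tool [-0.02 -0.96  1.21] T tool [0.633 0.314 0.005] grip 59.88086521625519 dang 0.14766149968840808
```

Emit:
apply_moves:
  steps:
    - [[0,0,0.02],[0,0,0],0]
    - [[0,0,0.04],[0,0,0],0]
    - [[0,0,0.05],[0,0,0],0]
    - [[0,0,0.05],[0,0,0],0]
    - [[0,0,0.04],[0,0,0],0]
    - [[0,0,0.03],[0,0,0],0]
    - [[0,0,0.015],[0,0,0],0]
    - [[0,0,0],[0,0,0],0]

```text
clock: 15.73
eef_pos: [0.5848, 0.1931, 0.2193]
tool_rot: [0.482, 0.837, 0.146, 0.213]
ft_force: [-0.4, -0.2, -2.0]
grip_width: 0.0192
grasp_force: 59.9
```

Emit:
apply_moves:
  steps:
    - [[0,0,0],[0,0,0],0]
    - [[0,0,0.02],[0,0,0],0]
    - [[0,0,0.02],[0,0,0],0]
    - [[0,0,0.015],[0,0,0],0]
    - [[0,0,0.008],[0,0,0],0]
    - [[0,0,0],[0,0,0],0]
    - [[0,0,0],[0,0,0],0]
    - [[0,0,0],[0,0,0],0]

```text
clock: 16.4
eef_pos: [0.5917, 0.1941, 0.211]
tool_rot: [0.482, 0.837, 0.147, 0.214]
ft_force: [-1.4, -0.2, 4.6]
grip_width: 0.0192
grasp_force: 60.7
```

```bash
python3 st.py
```

```text
clock 16.4 tip depth 0.09710488865749056 lat(tool) [-0.0004  0.0006  0.    ] F tool [-0.56  0.89 -4.66] T tool [0.275 0.218 0.006] grip 60.6821072101593 dang 0.12906983248271559
```

Emit:
apply_moves:
  steps:
    - [[0,0,-0.03],[0,0,0],0]
    - [[0,0,-0.05],[0,0,0],0]
    - [[0,0,-0.06],[0,0,0],0]
    - [[0,0,-0.06],[0,0,0],0]
    - [[0,0,-0.06],[0,0,0],0]
    - [[0,0,-0.03],[0,0,0],0]
    - [[0,0,-0.018],[0,0,0],0]
    - [[0,0,0],[0,0,0],0]

```text
clock: 17.07
eef_pos: [0.5601, 0.1913, 0.2638]
tool_rot: [0.482, 0.837, 0.147, 0.213]
ft_force: [-0.0, 0.4, -1.6]
grip_width: 0.0194
grasp_force: 59.9
```

Emit:
apply_moves:
  steps:
    - [[0,0,-0.03],[0,0,0],0]
    - [[0,0,-0.05],[0,0,0],0]
    - [[0,0,-0.06],[0,0,0],0]
    - [[0,0,-0.06],[0,0,0],0]
    - [[0,0,-0.06],[0,0,0],0]
    - [[0,0,-0.06],[0,0,0],0]
    - [[0,0,-0.06],[0,0,0],0]
    - [[0,0,0],[0,0,0],0]

```text
clock: 17.73
eef_pos: [0.5228, 0.1886, 0.3322]
tool_rot: [0.481, 0.837, 0.148, 0.215]
ft_force: [0.7, 0.0, -1.3]
grip_width: 0.0192
grasp_force: 60.0
```

```bash
python3 st.py
python3 - <<'E'
from tgt import *
for t in('w3','t3','s3'):
    W=cloud(load(t)).reshape(-1,3);n=np.hypot(W[:,0]-.51,W[:,1]+.005)<.06
    for lo,hi in((.084,.096),(.03,.096)):
        P=W[n&(W[:,2]>lo)&(W[:,2]<hi)]
        f=lambda p:np.maximum(np.abs(np.hypot(P[:,0]-p[0],P[:,1]-p[1])-.0335)-.0025,0)
        print(t,len(P),P[:,2].max(),least_squares(f,[.51,-.005],loss='soft_l1',f_scale=.001).x,cv2.minEnclosingCircle((P[:,:2]*1000).astype(np.float32)))
p,r=cur();print(p);plan(p,r,np.array([.510,-.0055,.370]),R0,24)
E
```

```text
clock 17.7333 tip depth -0.0425234780860857 lat(tool) [-0.0006  0.0013  0.    ] F tool [ 0.01 -0.05  1.47] T tool [0.578 0.302 0.014] grip 59.980995655059814 dang 0.2653204986981155
w3 801 0.09034859859089672 [ 0.50981883 -0.00593745] ((510.25628662109375, -6.182769298553467), 36.64703369140625)
w3 3717 0.09034859859089672 [ 0.50991021 -0.00178016] ((510.2221374511719, -5.926953315734863), 36.90503692626953)
t3 161 0.09517101621034703 [ 0.51042283 -0.00432717] ((510.91021728515625, -4.483985424041748), 35.92588424682617)
t3 629 0.09517101621034703 [ 0.5097215  -0.00394178] ((510.45562744140625, -4.209998607635498), 36.16384506225586)
s3 184 0.09394226483439654 [ 0.5104821  -0.00856511] ((510.5452880859375, -8.787420272827148), 36.41035842895508)
s3 824 0.09394226483439654 [ 0.51054789 -0.01175314] ((510.2567138671875, -9.431787490844727), 37.028743743896484)
[0.52277762 0.18863525 0.33224691]
rot/row deg 1.2603439483594536 mm/row 8.257683383518401
[-0.036, -0.018, -0.01] [0.0063, 0.003, -0.0]
[-0.036, -0.019, -0.01] [0.0063, 0.003, -0.0]
[-0.035, -0.019, -0.01] [0.0063, 0.003, -0.0]

[... 276 characters left out ...]
-0.035, -0.02, -0.009] [0.0063, 0.003, -0.0]
[-0.035, -0.02, -0.009] [0.0063, 0.003, -0.0]
[-0.035, -0.02, -0.009] [0.0063, 0.003, -0.0]
[-0.035, -0.021, -0.009] [0.0063, 0.003, -0.0]
[-0.035, -0.021, -0.009] [0.0063, 0.003, -0.0]
[-0.034, -0.021, -0.009] [0.0063, 0.003, -0.0]
[-0.034, -0.021, -0.009] [0.0063, 0.003, -0.0]
[-0.034, -0.021, -0.009] [0.0063, 0.003, -0.0]
[-0.034, -0.021, -0.009] [0.0063, 0.003, -0.0]
[-0.034, -0.022, -0.009] [0.0063, 0.003, -0.0]
[-0.034, -0.022, -0.008] [0.0063, 0.003, -0.0]
[-0.034, -0.022, -0.008] [0.0063, 0.003, -0.0]
[-0.034, -0.022, -0.008] [0.0063, 0.003, -0.0]
[-0.034, -0.022, -0.008] [0.0063, 0.003, -0.0]
[-0.034, -0.022, -0.008] [0.0063, 0.003, -0.0]
```

Emit:
apply_moves:
  steps:
    - [[-0.036,-0.018,-0.01],[0.0063,0.003,0],0]
    - [[-0.036,-0.019,-0.01],[0.0063,0.003,0],0]
    - [[-0.035,-0.019,-0.01],[0.0063,0.003,0],0]
    - [[-0.035,-0.019,-0.01],[0.0063,0.003,0],0]
    - [[-0.035,-0.019,-0.01],[0.0063,0.003,0],0]
    - [[-0.035,-0.019,-0.01],[0.0063,0.003,0],0]
    - [[-0.035,-0.019,-0.01],[0.0063,0.003,0],0]
    - [[-0.035,-0.02,-0.01],[0.0063,0.003,0],0]

```text
clock: 18.4
eef_pos: [0.5181, 0.1232, 0.3417]
tool_rot: [0.491, 0.854, 0.097, 0.142]
ft_force: [0.3, -0.0, -1.1]
grip_width: 0.0195
grasp_force: 59.9
```

Emit:
apply_moves:
  steps:
    - [[-0.035,-0.02,-0.009],[0.0063,0.003,0],0]
    - [[-0.035,-0.02,-0.009],[0.0063,0.003,0],0]
    - [[-0.035,-0.02,-0.009],[0.0063,0.003,0],0]
    - [[-0.035,-0.02,-0.009],[0.0063,0.003,0],0]
    - [[-0.035,-0.021,-0.009],[0.0063,0.003,0],0]
    - [[-0.035,-0.021,-0.009],[0.0063,0.003,0],0]
    - [[-0.034,-0.021,-0.009],[0.0063,0.003,0],0]
    - [[-0.034,-0.021,-0.009],[0.0063,0.003,0],0]

```text
clock: 19.07
eef_pos: [0.5142, 0.0583, 0.3542]
tool_rot: [0.497, 0.864, 0.048, 0.071]
ft_force: [-0.0, 0.5, -2.0]
grip_width: 0.0194
grasp_force: 59.9
```

Emit:
apply_moves:
  steps:
    - [[-0.034,-0.021,-0.009],[0.0063,0.003,0],0]
    - [[-0.034,-0.021,-0.009],[0.0063,0.003,0],0]
    - [[-0.034,-0.022,-0.009],[0.0063,0.003,0],0]
    - [[-0.034,-0.022,-0.008],[0.0063,0.003,0],0]
    - [[-0.034,-0.022,-0.008],[0.0063,0.003,0],0]
    - [[-0.034,-0.022,-0.008],[0.0063,0.003,0],0]
    - [[-0.034,-0.022,-0.008],[0.0063,0.003,0],0]
    - [[-0.034,-0.022,-0.008],[0.0063,0.003,0],0]

```text
clock: 19.73
eef_pos: [0.5104, -0.0063, 0.3669]
tool_rot: [0.499, 0.867, -0.001, -0.001]
ft_force: [-0.0, 0.7, -1.1]
grip_width: 0.0194
grasp_force: 59.9
```

Emit:
apply_moves:
  steps:
    - [[0,0,0],[0,0,0],0]
    - [[0,0,0],[0,0,0],0]
    - [[0,0,0],[0,0,0],0]
    - [[0,0,0],[0,0,0],0]
    - [[0,0,0],[0,0,0],0]
    - [[0,0,0],[0,0,0],0]
    - [[0,0,0],[0,0,0],0]
    - [[0,0,0],[0,0,0],0]

```text
clock: 20.4
eef_pos: [0.5099, -0.0056, 0.3674]
tool_rot: [0.499, 0.867, -0.001, -0.0]
ft_force: [0.3, -0.3, -1.7]
grip_width: 0.0193
grasp_force: 59.9
```

Run:
```python
from tgt import *
p,r=cur();rv=(r.inv()*R0).as_rotvec();print(p,'rot err deg',np.degrees(rv),'rot fs',rv/np.pi,'shift fs',r.inv().apply(np.array([.510,-.0055,.3])-p)/.2)
save('side','s4');save('wrist','w4');save('top','t4')
for t in('s4','w4','t4'):
    W=cloud(load(t)).reshape(-1,3);L=r.inv().apply(W-p);n=np.hypot(L[:,0],L[:,1])<.045
    for lo,hi in((.105,.125),(.125,.145)):
        q=L[n&(L[:,2]>lo)&(L[:,2]<hi)]
        if len(q)>20:
            f=lambda v:np.hypot(q[:,0]-v[0],q[:,1]-v[1])-.026
            s=least_squares(f,[0,0],loss='soft_l1',f_scale=.001);print(t,lo,'head',s.x,len(q),np.median(np.abs(s.fun)))
    q=L[n&(L[:,2]>.1)];print('  end z',np.percentile(q[:,2],[90,99,100]) if len(q) else 0)
```

```text
[ 0.50994051 -0.00555797  0.36740924] rot err deg [-0.12691413  0.00697814  0.00226259] rot fs [-7.05078496e-04  3.87674198e-05  1.25699352e-05] shift fs [1.42020244e-04 1.14941875e-03 3.37044475e-01]
s4 0.105 head [-0.00087229  0.00186208] 151 0.0006093075758224556
s4 0.125 head [-0.0008094   0.00179586] 137 0.0006611766045578511
  end z [0.35705227 0.3680568  0.37110696]
w4 0.105 head [-0.00142386  0.00043264] 235 0.000158515660075971
w4 0.125 head [-0.00139937  0.00045378] 212 0.00015584230365407563
  end z [0.36909256 0.37055724 0.37147774]
  end z 0
```

View pics/s4.png

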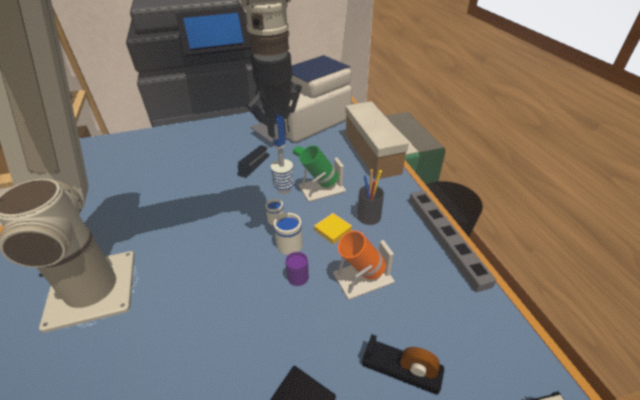

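Side view: the brush hangs upright in the gripper (282,160) and the empty pot is at (288,233). The held head lines up with the pot to within about 2 mm. Lower it.

Emit:
apply_moves:
  steps:
    - [[-0.002,-0.001,0.04],[0,0,0],0]
    - [[-0.002,-0.001,0.07],[0,0,0],0]
    - [[0,0,0.09],[0,0,0],0]
    - [[0,0,0.09],[0,0,0],0]
    - [[0,0,0.09],[0,0,0],0]
    - [[0,0,0.06],[0,0,0],0]
    - [[0,0,0.04],[0,0,0],0]
    - [[0,0,0.02],[0,0,0],0]

```text
clock: 21.22
eef_pos: [0.5091, -0.0068, 0.2656]
tool_rot: [0.499, 0.867, -0.002, -0.002]
ft_force: [0.2, 0.7, -1.5]
grip_width: 0.0192
grasp_force: 59.8
```

Emit:
apply_moves:
  steps:
    - [[0,0,0.025],[0,0,0],0]
    - [[0,0,0.03],[0,0,0],0]
    - [[0,0,0.03],[0,0,0],0]
    - [[0,0,0.03],[0,0,0],0]
    - [[0,0,0.03],[0,0,0],0]
    - [[0,0,0.03],[0,0,0],0]
    - [[0,0,0.02],[0,0,0],0]
    - [[0,0,0.01],[0,0,0],0]

```text
clock: 21.88
eef_pos: [0.5094, -0.0068, 0.2254]
tool_rot: [0.499, 0.867, -0.001, -0.001]
ft_force: [-0.8, -0.1, -0.4]
grip_width: 0.0193
grasp_force: 59.8
```

Run:
```python
from tgt import *
p,r=cur();o=bot.get_obs();print(p,o['ft_force'],o['ft_torque'])
```

```text
[ 0.50939655 -0.00679998  0.22542454] [-0.78897741 -0.13185288 -0.38629438] [0.01438486 0.00815616 0.0278614 ]
```

Emit:
apply_moves:
  steps:
    - [[0,0,0.02],[0,0,0],0]
    - [[0,0,0.035],[0,0,0],0]
    - [[0,0,0.04],[0,0,0],0]
    - [[0,0,0.04],[0,0,0],0]
    - [[0,0,0.04],[0,0,0],0]
    - [[0,0,0.03],[0,0,0],0]
    - [[0,0,0.015],[0,0,0],0]
    - [[0,0,0.005],[0,0,0],0]

```text
clock: 22.55
eef_pos: [0.5092, -0.0069, 0.1803]
tool_rot: [0.499, 0.867, -0.001, -0.001]
ft_force: [-0.6, -0.0, -2.3]
grip_width: 0.0197
grasp_force: 59.8
```

Emit:
apply_moves:
  steps:
    - [[0,0,0],[0,0,0],0]
    - [[0,0,0],[0,0,0],0]
    - [[0,0,0],[0,0,0],0]
    - [[0,0,0],[0,0,0],0]
    - [[0,0,0],[0,0,0],0]
    - [[0,0,0],[0,0,0],0]
    - [[0,0,0],[0,0,0],0]
    - [[0,0,0],[0,0,0],0]

```text
clock: 23.22
eef_pos: [0.5097, -0.0069, 0.1814]
tool_rot: [0.499, 0.867, -0.001, -0.001]
ft_force: [0.7, -0.1, -0.8]
grip_width: 0.0193
grasp_force: 59.8
```

Run:
```python
from tgt import *
p,r=cur();o=bot.get_obs();print(p,o['ft_force'],o['ft_torque'])
```

```text
[ 0.50971014 -0.00686903  0.18137594] [ 0.70702126 -0.14758855 -0.78471498] [0.01813266 0.0036918  0.04800694]
```

Emit:
apply_moves:
  steps:
    - [[0,0,0.006],[0,0,0],0]
    - [[0,0,0.006],[0,0,0],0]
    - [[0,0,0.006],[0,0,0],0]
    - [[0,0,0.006],[0,0,0],0]
    - [[0,0,0.004],[0,0,0],0]
    - [[0,0,0],[0,0,0],0]
    - [[0,0,0],[0,0,0],0]
    - [[0,0,0],[0,0,0],0]

```text
clock: 23.88
eef_pos: [0.5097, -0.0069, 0.176]
tool_rot: [0.499, 0.867, -0.001, -0.001]
ft_force: [-0.4, -0.4, 1.4]
grip_width: 0.0194
grasp_force: 60.2
```

Emit:
apply_moves:
  steps:
    - [[0,0,0],[0,0,0],0]
    - [[0,0,0],[0,0,0],0]
    - [[0,0,0],[0,0,0],0]
    - [[0,0,0],[0,0,0],0]
    - [[0,0,0],[0,0,0],0]
    - [[0,0,0],[0,0,0],0]
    - [[0,0,0],[0,0,0],0]
    - [[0,0,0],[0,0,0],0]

```text
clock: 24.55
eef_pos: [0.5097, -0.0069, 0.1757]
tool_rot: [0.499, 0.867, -0.001, -0.001]
ft_force: [-0.4, -0.8, 1.0]
grip_width: 0.0193
grasp_force: 60.2
```

Emit:
apply_moves:
  steps:
    - [[0,0,0],[0,0,0],0.3]
    - [[0,0,0],[0,0,0],0.5]
    - [[0,0,0],[0,0,0],0.7]
    - [[0,0,0],[0,0,0],1]
    - [[0,0,0],[0,0,0],1]
    - [[0,0,0],[0,0,0],1]
    - [[0,0,0],[0,0,0],1]
    - [[0,0,0],[0,0,0],1]

```text
clock: 25.22
eef_pos: [0.5097, -0.0069, 0.1757]
tool_rot: [0.499, 0.867, -0.001, -0.001]
ft_force: [0.1, 0.2, -0.5]
grip_width: 0.0854
grasp_force: 0.0
```

Emit:
apply_moves:
  steps:
    - [[0,0,-0.02],[0,0,0],1]
    - [[0,0,-0.06],[0,0,0],1]
    - [[0,0,-0.1],[0,0,0],1]
    - [[0,0,-0.1],[0,0,0],1]
    - [[0,0,-0.1],[0,0,0],1]
    - [[0,0,-0.1],[0,0,0],1]
    - [[0,0,-0.06],[0,0,0],1]
    - [[0,0,-0.02],[0,0,0],1]

```text
clock: 25.88
eef_pos: [0.511, -0.0067, 0.2906]
tool_rot: [0.499, 0.867, 0.0, 0.002]
ft_force: [1.2, -0.6, 0.8]
grip_width: 0.085
grasp_force: 0.0
```

Emit:
apply_moves:
  steps:
    - [[0,0,0],[0,0,0],1]
    - [[0,0,0],[0,0,0],1]
    - [[0,0,0],[0,0,0],1]
    - [[0,0,0],[0,0,0],1]
    - [[0,0,0],[0,0,0],1]
    - [[0,0,0],[0,0,0],1]
    - [[0,0,0],[0,0,0],1]
    - [[0,0,0],[0,0,0],1]

```text
clock: 26.55
eef_pos: [0.5098, -0.0067, 0.2875]
tool_rot: [0.499, 0.867, -0.001, -0.001]
ft_force: [-1.3, -0.5, -1.3]
grip_width: 0.0855
grasp_force: 0.0
```

Run:
```python
from tgt import *
save('wrist','w5');W=cloud(load('w5')).reshape(-1,3);n=np.hypot(W[:,0]-.51,W[:,1]+.005)<.055
for lo,hi in((.199,.215),(.14,.17),(.17,.2)):
    q=W[n&(W[:,2]>lo)&(W[:,2]<hi)];print(lo,len(q),q.mean(0),cv2.minAreaRect((q[:,:2]*1000).astype(np.float32)))
```

```text
0.199 569 [ 0.50890338 -0.00634993  0.20365617] ((509.169921875, -7.117519378662109), (19.551891326904297, 19.352367401123047), 30.88508415222168)
0.14 168 [0.50494414 0.00093736 0.15615587] ((505.44110107421875, 0.13446474075317383), (19.91284942626953, 3.4199695587158203), 29.692569732666016)
0.17 240 [0.50489005 0.00092801 0.18623747] ((505.32061767578125, 0.09048843383789062), (19.946937561035156, 3.4788999557495117), 29.49465560913086)
```

View pics/w5.png

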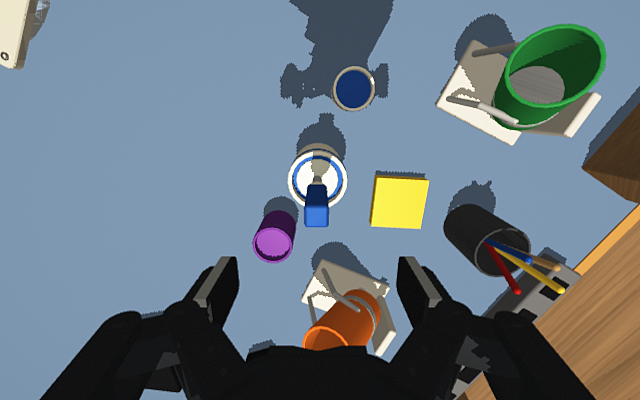

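The brush stands upright in its pot at (317,190), the gripper is clear of it, and the handle top is at its original height of 0.2037 m in this camera. Handing in.

```bash
python3 -c "
from workcell import bot
print(bot.job_done())"
```

```text
the job is handed in; nothing more can be done
None
```

I scrubbed the green tumbler with three full strokes, stood the brush back upright in its white pot, let go and handed the job in at about 27 s; no verdict was returned.

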